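Aim the pickup pointer at the tall sensor and take the reading

ROBOT

A 7-joint arm with a two-finger parallel gripper is mounted at the origin on the work surface. World frame = base frame: x ahead of the robot, y to its left, z up, the work surface at z = 0. Lengths are in m, angles in rad, forces in N, time in s.
With the tool pointing down it reaches from about 0.35 to 0.9 m from the base axis. Payload 19.9 kg.
Tool frame: the origin (TCP) lies midway between the tips of the shut fingers; the grasp point (between the pads) lies 19 mm behind it; z points along the fingers, y is the line along which they close (so a half turn about z gives the same grasp; the last joint's range is limited). The gripper opens to 94 mm and grips with 3 to 60 N. Pads are 16 mm wide; open, the fingers measure 119 mm over their backs; the gripper's body (75 mm by 177 mm) begins 78 mm behind the grasp point.
Start: joints at [-1.379, 0.417, -0.01, 1.614, 0.005, 1.111, -0.053], TCP at [0.144, 0.608, 0.205] pointing down, gripper open.
Joint ranges: [-2.81, 2.81], [-0.39, 2.02], [-1.27, 1.25], [0.06, 2.57], [-1.19, 4.33], [0.19, 2], [-2.82, 2.82]. Speed limits (rad/s): [1.89, 1.89, 2.39, 2.39, 3.01, 3.01, 3.01].

INTERFACE

Orientations are given as a unit quaternion [w, x, y, z].
In Python, from rig import bot gives the robot as it stands. Calls block until the motion is done:
- bot.goto(position, orientation): joint-space move of the TCP to a pose.
- bot.move_l(position, frame=None, velocity=0.15, stop_force=None): straight line of the TCP; frame=None keeps the orientation; velocity is the mean speed in m/s. With stop_force (N) it stops when the force on the tool has changed by that much, and returns True; else False.
- bot.move_j(angles): joint-space move.
- bot.move_gripper(opening, f_grip=None): finger opening in m; f_grip is the grip in N (None keeps the last); returns when the fingers have stopped.
- bot.pause(seconds).
- bot.ik(position, orientation): joint angles nearest the present ones, or None.
- bot.grab_frame(name): name is "scene" or "top"; returns a dict with "image" (400x640x3 uint8, blue, green, red), "fx", "fy", "cx", "cy" (pixels), "k1" (the pictures are not rectified: a ray, as slopes to the right and down, at radius r is drawn at 1 + k1 r^2 times it, then the intrinsics apply), "world_from_camera" (4x4, takes a point from camera to world coordinates). Camera axes: x right, y up, looking along -z (the intrinsics and any distortion apply to the point x, -y, -z); pixel columns grow to the right and rows downward; lengths in m; the calibration is good to about 2 mm. A picture is of the moment at which its call begins. There is no depth.
A pose or a line that the arm cannot do raises bot.IKError and nothing moves.
- bot.close_job(): hands the job in; it is judged then, once.
Readings, each from a call of its own:
- bot.current_clock(): time.
- bot.current_q(): joint angles.
- bot.current_qvel(): joint speeds.
- bot.current_tau(): joint torques, N m.
- bot.current_tcp_pos(): TCP position.
- bot.current_tool_rot(): TCP orientation.
- bot.current_contact_force(): force on the tool from outside, world axes, zero at the start.
- bot.current_ft_torque(): the same for the moment, N m.
- bot.current_opening(): finger opening in m.
- bot.current_gripper_force(): force on a finger pad.
Only numpy, scipy, OpenCV 4.12 (cv2) and the standard library are available. Lean on these libraries where they do the work, as an engineer would, in place of code of your own. Each camera call takes 0.05 s, during which the arm holds its last target. There are 200 camera calls.

TASK

With a fingertip, push the pointer arm of the round aiming stand round until it points at the middle of the tall stepped sensor and stays there. Only then press the push button fully down and let it spring back up, to take the reading. Leave the four sensors and the hand meter standing where they are: do not knock, shift or lift any of them.

Things in the scene. Friction and masses are not known exactly. Their poses are not given: they have to be found in the camera images.
- stand: Aiming stand, fixed to the bench: aluminium disc 176 mm across and 18 mm high with tick marks. Origin at the centre of its underside, on the bench; the pointer's pivot is the vertical line through it. The sensors stand round it on the bench, their centres 144 to 186 mm from the pivot.
- pointer (a joint): Angle of the pointer arm about its vertical pivot, rad, growing counter-clockwise seen from above; at 0 it points along the stand's own -x. Turns from -2.6 to 2.6, so it never passes the stand's own +x direction; the tall sensor always lies within this range, between 0.9 and 2.15 either way. A drag of 0.08 N m (about 1 N at the arm's outer end), no spring: it stays where it is left.
- pointer_axis (a point): Point on the pivot at the middle of the pointer arm's thickness and turning with it; its x axis runs along the arm to the tip, z is up. The arm is a dark steel bar, 15 mm wide and 18 mm thick, underside 36 mm and top 54 mm above the bench (18 mm of free air between it and the disc), on a round hub of 22 mm radius; a steel cap of 11 mm radius rises to 60 mm.
- pointer_tip (a point): The pointed end of the pointer arm, 102 mm from the pivot, same height as pointer_axis (45 mm above the bench). It clears all the sensors as it turns.
- tall_sensor: The sensor to aim at: bare metal, the tallest of the four, stepped: body 40 mm across and 52 mm high with a narrower neck 22 mm across on top, 75 mm high in all. Loose, upright on the bench. Origin at the centre of its underside.
- stout_a: Plain bare-metal cylinder sensor, 44 mm across, 45 mm high, loose on the bench. Origin at the centre of its underside. Leave alone.
- stout_b: Same as stout_a. Leave alone.
- ring_sensor: Dark steel sensor with a wider ring at foot and top, 50 mm across, 42 mm high, loose on the bench. Origin at the centre of its underside. Leave alone.
- meter: Hand-held meter lying flat on the bench, grey box 130 x 70 x 32 mm with a knob on top (38 mm high in all), loose, to the left or right of the stand. Origin at the centre of its underside. Leave alone.
- read (a joint): Travel of the push button, m: 0 up, 0.006 fully down (about 5 N); springs back up. It counts as pressed beyond 0.0045.
- read_top (a point): Centre of the top of the push button: a round bare-metal button 32 mm across in a round grey housing on top of a grey metal box (110 x 80 x 30 mm, fixed to the bench, to the left or right of the stand); its top is 52 mm above the bench and stands 10 mm proud of the housing, which is 48 mm across. It is pressed straight down.
Mind the look-alikes: they are no part of the job. Several things have the shape of the stand; the one meant has the colours described above.

How it is judged:
On the way, in this order (a step that is already met when the one before it is completed fails the run):
1. the pointer points at the tall sensor and is at rest (x of tall_sensor in the frame of pointer_axis above 0.08 m and y of tall_sensor in the frame of pointer_axis between -0.014 and 0.014 m and velocity of joint pointer between -0.05 and 0.05 rad/s), for 0.3 s.
2. the button is pressed fully down with the pointer aimed (value of joint read above 0.0045 m and x of tall_sensor in the frame of pointer_axis above 0.08 m and y of tall_sensor in the frame of pointer_axis between -0.014 and 0.014 m).
At the end, for the whole second after the job is handed in: The pointer is at rest and its line passes within 14 mm of the tall sensor's centre, on the tip's side; the button has been pressed more than 4.5 mm and is back up (under 2 mm); all four sensors and the meter are upright and within 12 mm of where they stood (all of step 1 and value of joint read below 0.002 m and angle between each of tall_sensor, stout_a, stout_b, ring_sensor, meter's own z axis and vertical below 0.1 rad and distance of each of tall_sensor, stout_a, stout_b, ring_sensor, meter from where it was at the start of the episode below 0.012 m); the robot touches nothing.
It fails at once if the button is pressed while the pointer is not aimed at the tall sensor (value of joint read above 0.003 m and not (x of tall_sensor in the frame of pointer_axis above 0.08 m and y of tall_sensor in the frame of pointer_axis between -0.014 and 0.014 m)).
It fails at once if a sensor or the meter is shifted more than 12 mm or lifted (distance of any of tall_sensor, stout_a, stout_b, ring_sensor, meter from where it was at the start of the episode above 0.012 m or height (world z) of any of tall_sensor, stout_a, stout_b, ring_sensor, meter above 0.006 m).
It fails at once if a sensor or the meter is tipped (angle between any of tall_sensor, stout_a, stout_b, ring_sensor, meter's own z axis and vertical above 0.3 rad).
It also fails if it takes over 54 s, if anything falls off the work surface, if the arm or the gripper's body presses on something with over 40 N, if the wrist force passes 120 N, or if a joint passes its speed limit or range.

## Working session

There is one attempt and no reset: what is moved stays moved. The work goes in short steps, each a Python script; the robot and the scene stay as the last script left them, time stands still between calls to the robot, and variables do not carry over. Pictures are saved under pics/ and viewed, at most 10 in all, crops included, and the job is handed in when it is done.

```bash
ls; mkdir -p pics; cat > h.py <<'E'
import numpy as np, cv2
from rig import bot
def ray(f,u,v):
    x=(u-f['cx'])/f['fx']; y=(v-f['cy'])/f['fy']
    K=np.array([[1,0,0],[0,1,0],[0,0,1.]])
    r=np.hypot(x,y); s=r
    for _ in range(30): s=r/(1+f['k1']*s*s)
    k=s/r if r>0 else 1
    M=np.array(f['world_from_camera']); return M[:3,3], M[:3,:3]@np.array([x*k,-y*k,-1.])
def pt(f,u,v,z):
    o,d=ray(f,u,v); return o+d*(z-o[2])/d[2]
def proj(f,p):
    M=np.linalg.inv(np.array(f['world_from_camera'])); c=M[:3,:3]@np.array(p)+M[:3,3]
    x,y=c[0]/-c[2],-c[1]/-c[2]; s=1+f['k1']*(x*x+y*y)
    return np.array([f['cx']+f['fx']*x*s,f['cy']+f['fy']*y*s])
E
python3 - <<'E'
from h import *
import pickle
for n in('top','scene'):
    f=bot.grab_frame(n); cv2.imwrite(f'pics/{n}0.png',f['image']); pickle.dump(f,open(n+'.pkl','wb'))
    print(n,f['fx'],f['cx'],f['cy'],f['k1'],np.round(f['world_from_camera'],3))
print(bot.current_tool_rot(),bot.current_clock())
E
```

```text
pics
top 403.6812281124307 315.2147862079524 199.74630046434768 -0.031021793908963174 [[ 0.014  0.993 -0.119  0.435]
 [-1.     0.015  0.006 -0.009]
 [ 0.008  0.119  0.993  1.187]
 [ 0.     0.     0.     1.   ]]
scene 363.08299755667366 322.8152732236145 199.80502390918903 -0.056843287043346465 [[-0.865 -0.282  0.415  0.927]
 [ 0.502 -0.476  0.722  0.616]
 [-0.006  0.833  0.553  0.526]
 [ 0.     0.     0.     1.   ]]
[-6.46113709e-06  1.16113827e-01  9.93235758e-01 -5.55545420e-04] 0.1
```

View pics/top0.png

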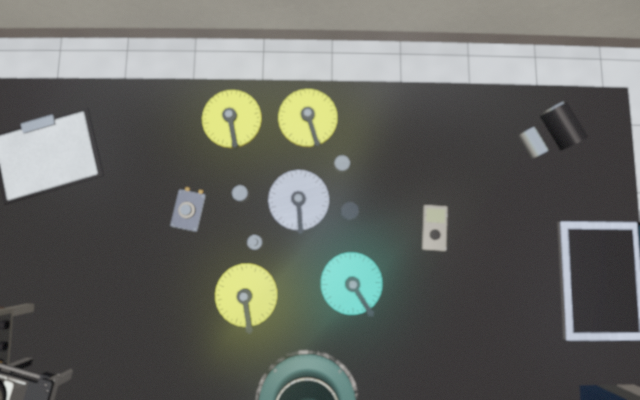

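View pics/scene0.png

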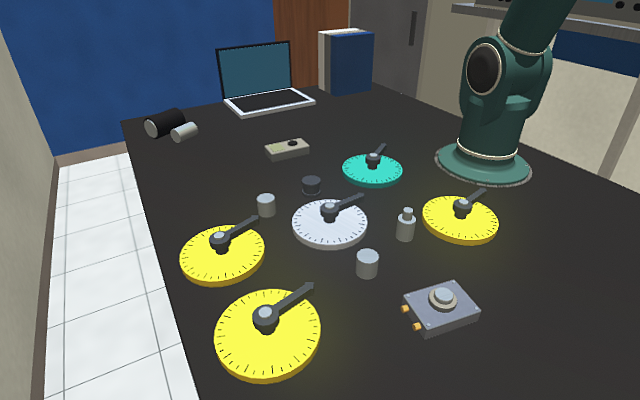

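Top view: the real stand is the grey-white disc at (298,200) with its pointer tip at (300,231). The tall stepped sensor is at (255,242), the stouts at (240,193) and (342,163), and the ring sensor at (350,211). The button is at (186,210) and the meter at (435,228). The scene view agrees, with the tall sensor at (406,225) and the button at (442,295).

```bash
python3 - <<'E'
import pickle,cv2,numpy as np
t=pickle.load(open('top.pkl','rb'))['image'];s=pickle.load(open('scene.pkl','rb'))['image']
a=cv2.resize(t[150:260,160:360],(800,440),interpolation=cv2.INTER_CUBIC)
b=cv2.resize(s[190:340,290:490],(800,600),interpolation=cv2.INTER_CUBIC)
cv2.imwrite('pics/t1.png',a);cv2.imwrite('pics/s1.png',b)
E
```

```text
(no output)
```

View pics/t1.png

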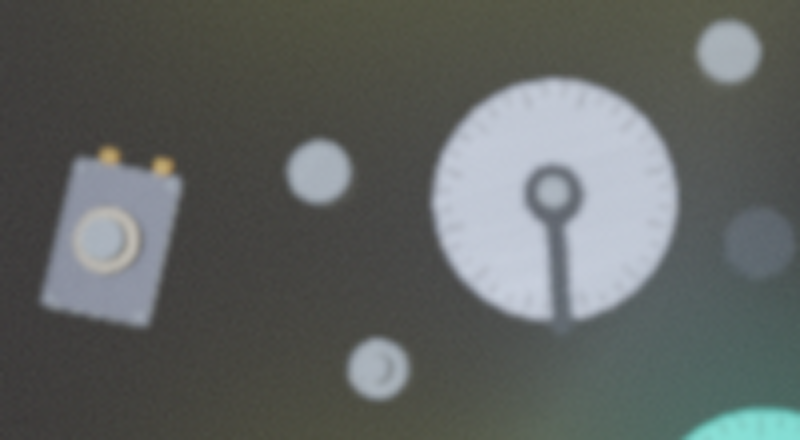

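View pics/s1.png

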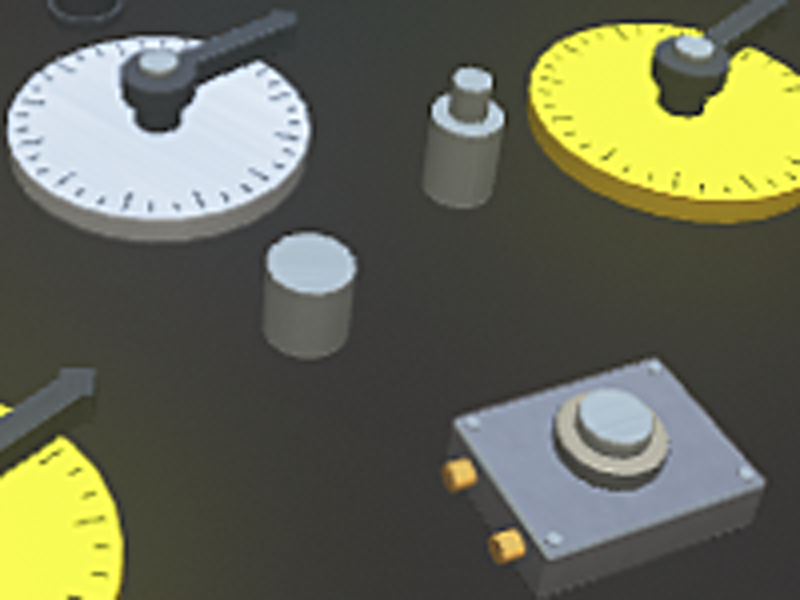

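Crops: in the top crop (4x, offset 160,150) the disc centre is at (555,199), the cap at (553,191), the tip at (561,328), the tall sensor's body at (379,369) and the button at (101,239). In the scene crop (4x, offset 290,190) the sensor's neck top is at (472,79), its shoulder at (467,114), the button at (616,418) and the cap at (159,62).

```bash
python3 - <<'E'
from h import *
import pickle
t=pickle.load(open('top.pkl','rb'));s=pickle.load(open('scene.pkl','rb'))
T=lambda x,y:(160+(x+.5)/4-.5,150+(y+.5)/4-.5); S=lambda x,y:(290+(x+.5)/4-.5,190+(y+.5)/4-.5)
for n,c,z in[('disc',(555,199),.018),('cap',(553,191),.06),('tip',(561,330),.052),('tall',(379,369),.052),('btn',(101,239),.052),('stoutA',(319,172),.045),('stoutB',(729,51),.045),('ring',(760,243),.042)]:
    print('T',n,np.round(pt(t,*T(*c),z),4))
for n,c,z in[('disc',(159,126),.018),('cap',(159,62),.06),('tip',(294,14),.054),('neck',(472,79),.075),('shoulder',(467,114),.052),('btn',(616,418),.052),('stoutA',(311,264),.045)]:
    print('S',n,np.round(pt(s,*S(*c),z),4))
# contour fits in top
g=t['image']; 
m=(cv2.cvtColor(g,cv2.COLOR_BGR2GRAY)>115).astype(np.uint8)
for c in cv2.findContours(m,cv2.RETR_EXTERNAL,cv2.CHAIN_APPROX_NONE)[0]:
    a=cv2.contourArea(c)
    if a>60:
        (u,v),r=cv2.minEnclosingCircle(c)
        if 230<u<360 and 150<v<260 or 160<u<220 and 180<v<240:
            z=.018 if a>1500 else .05; cc=cv2.moments(c); u2,v2=cc['m10']/cc['m00'],cc['m01']/cc['m00']
            print(round(u,1),round(v,1),round(r,1),a,np.round(pt(t,u2,v2,z),4),np.round(pt(t,u,v,z),4))
E
```

```text
T disc [0.5755 0.032  0.018 ]
T cap [0.5761 0.032  0.06  ]
T tip [0.479  0.0249 0.052 ]
T tall [0.4499 0.1516 0.052 ]
T btn [0.5382 0.3511 0.052 ]
T stoutA [0.5892 0.1998 0.045 ]
T stoutB [ 0.6816 -0.0923  0.045 ]
T ring [ 0.5432 -0.1155  0.042 ]
S disc [0.5776 0.0387 0.018 ]
S cap [0.5754 0.0348 0.06  ]
S tip [0.4745 0.0249 0.054 ]
S neck [0.4498 0.1536 0.075 ]
S shoulder [0.4502 0.1541 0.052 ]
S btn [0.54   0.3539 0.052 ]
S stoutA [0.59   0.2026 0.045 ]
254.0 241.5 7.8 163.5 [0.4499 0.1526 0.05  ] [0.4509 0.153  0.05  ]
187.3 208.2 23.4 999.5 [0.5387 0.3436 0.05  ] [0.5417 0.345  0.05  ]
239.5 192.5 7.9 180.0 [0.5889 0.1989 0.05  ] [0.5889 0.1986 0.05  ]
298.3 199.5 31.0 2768.5 [0.5767 0.032  0.018 ] [0.5752 0.0321 0.018 ]
341.5 162.5 7.9 185.0 [ 0.6802 -0.0909  0.05  ] [ 0.6802 -0.0909  0.05  ]
```

```bash
cat >> h.py <<'E'
P=np.array([.5757,.0333]); TALL=np.array([.450,.1528]); BTN=np.array([.5391,.3525])
def quat(yaw): # tool z down, tool x at yaw
    return [0,np.cos(yaw/2),np.sin(yaw/2),0]
e=lambda a:np.array([np.cos(a),np.sin(a)])
def fin(phi,off,z,r=.07):
    p=P+r*e(phi)+off*e(phi+np.pi/2); return [*p,z]
def yaw(phi): return quat(phi)   # tool x along the arm, y tangential
E
python3 - <<'E'
from h import *
d=np.deg2rad
ph0=d(185); ph1=np.arctan2(*(TALL-P)[::-1]); print(np.rad2deg(ph1))
for ph in(ph0,ph1): 
    q=bot.ik(fin(ph,.02,.042),yaw(ph)); print(None if q is None else np.round(q,2))
print(bot.ik([*BTN,.07],yaw(ph1)))
bot.move_gripper(0)
bot.goto(fin(ph0,.045,.17),yaw(ph0))
print(bot.current_tcp_pos(),bot.current_opening(),bot.current_clock())
bot.move_l(fin(ph0,.045,.042),velocity=.1,stop_force=8)
for ph in np.linspace(ph0,ph1,9):
    bot.move_l(fin(ph,.021,.042),frame=yaw(ph),velocity=.05)
print(bot.current_tcp_pos(),bot.current_contact_force(),bot.current_clock())
bot.move_l(fin(ph1,.045,.042),velocity=.1)
bot.move_l(fin(ph1,.045,.17),velocity=.15)
bot.goto([*BTN,.17],yaw(ph1))
import pickle
for n in('top','scene'):
    f=bot.grab_frame(n); pickle.dump(f,open(n+'1.pkl','wb')); i=f['image']
    c=i[150:260,160:360] if n=='top' else i[160:310,290:490]
    cv2.imwrite(f'pics/{n}2.png',cv2.resize(c,None,fx=4,fy=4,interpolation=cv2.INTER_CUBIC))
print(bot.current_tcp_pos(),bot.current_contact_force(),bot.current_clock())
E
```

```text
136.44844272064074
[-0.47  0.48  0.48  2.04 -0.34  0.69  1.89]
[-0.55  0.49  0.44  2.02 -0.32  0.7   0.9 ]
[-0.79161789  0.60749611  0.22782231  1.67370944 -0.1681192   0.87958287
  0.31494825]
[ 0.51001012 -0.0169134   0.16997887] 0.0006111262314063296 4.0833
[0.51038643 0.06598396 0.04195532] [-0.44008974 -0.13717428  0.17081975] 8.6167
[0.53975099 0.35066337 0.170454  ] [ 0.46385384 -0.13293555 -0.19849038] 11.2833
```

View pics/top2.png

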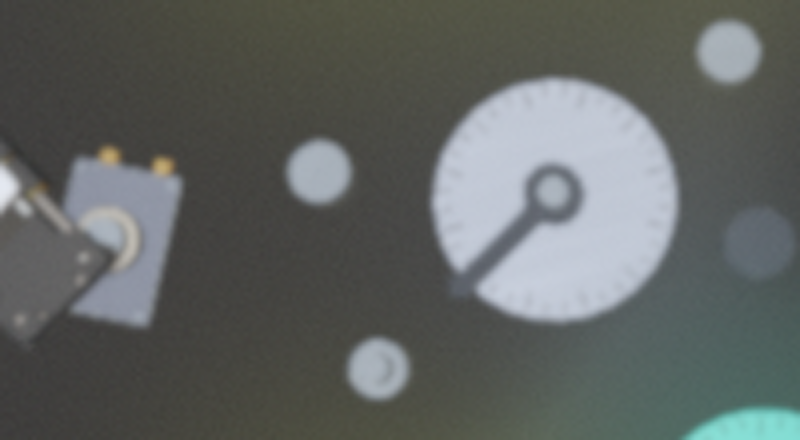

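View pics/scene2.png

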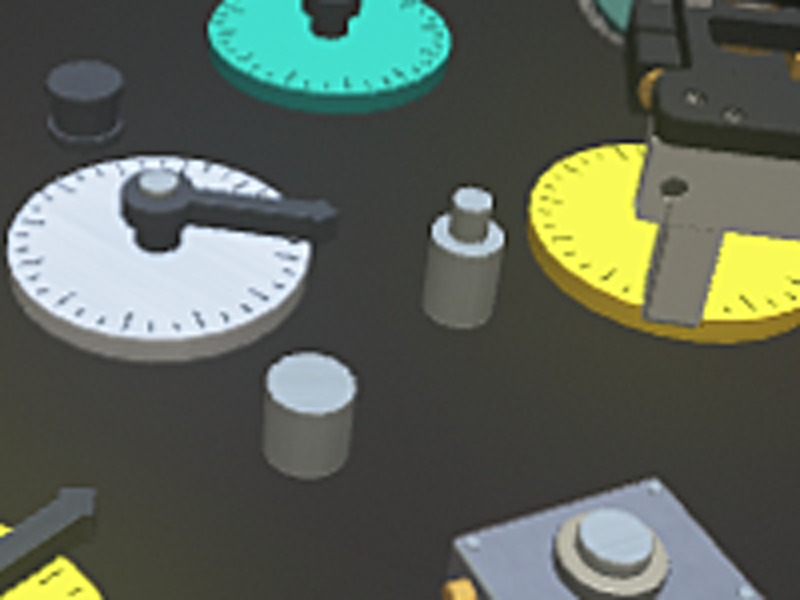

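The pointer now points towards the tall sensor. In the top crop the tip is at about (458,291) and the sensor at (379,369). In the scene crop (offset 290,160) the tip's top end is at (336,212). The sensors haven't moved.

```bash
python3 - <<'E'
from h import *
import pickle
t=pickle.load(open('top1.pkl','rb'));s=pickle.load(open('scene1.pkl','rb'))
T=lambda x,y:(160+(x+.5)/4-.5,150+(y+.5)/4-.5); S=lambda x,y:(290+(x+.5)/4-.5,160+(y+.5)/4-.5)
for nm,f,F,cap,tip,tall,zt in(('T',t,T,(553,191),(458,291),(379,369),.052),('S',s,S,(159,182),(337,212),(467,234),.052)):
    c=pt(f,*F(*cap),.06)[:2];k=pt(f,*F(*tip),.052)[:2];a=pt(f,*F(*tall),zt)[:2]
    u=(k-c)/np.linalg.norm(k-c);w=a-c
    print(nm,c,k,np.rad2deg(np.arctan2(u[1],u[0])),np.linalg.norm(k-c),'along',u@w,'lateral',u[0]*w[1]-u[1]*w[0])
E
```

```text
T [0.57612601 0.03203746] [0.50527749 0.09777322] 137.14375121234744 0.09664730520579934 along 0.17387505153672544 lateral -0.001798543354065374
S [0.57544637 0.03477076] [0.49904025 0.10102244] 139.07146858187076 0.101129519591438 along 0.17284811479608836 lateral -0.008098582432558954
```

Both views put the line well inside tolerance (lateral −2 and −8 mm, limit 14), and the pointer is at rest. Next I press the button.

```bash
python3 - <<'E'
from h import *
bot.move_l([*BTN,.06],velocity=.1,stop_force=10)
print(bot.current_tcp_pos())
print(bot.move_l([*BTN,.0445],velocity=.02,stop_force=14),bot.current_tcp_pos(),bot.current_contact_force())
bot.pause(.2); print(bot.current_tcp_pos(),bot.current_contact_force())
bot.move_l([*BTN,.17],velocity=.1)
bot.pause(.5)
f=bot.grab_frame('scene'); cv2.imwrite('pics/s3.png',cv2.resize(f['image'][180:340,290:490],None,fx=3.7,fy=3.7))
print(bot.current_contact_force(),bot.current_clock())
E
```

```text
[0.53946281 0.35269928 0.06067117]
True [0.53921422 0.35265374 0.04622969] [-2.86253654 -0.91587734 10.88967846]
[0.53922023 0.35260432 0.04619646] [-3.6765016  -1.56910141 12.96096515]
[0.20395699 0.8159971  0.33265976] 15.3583
```

View pics/s3.png

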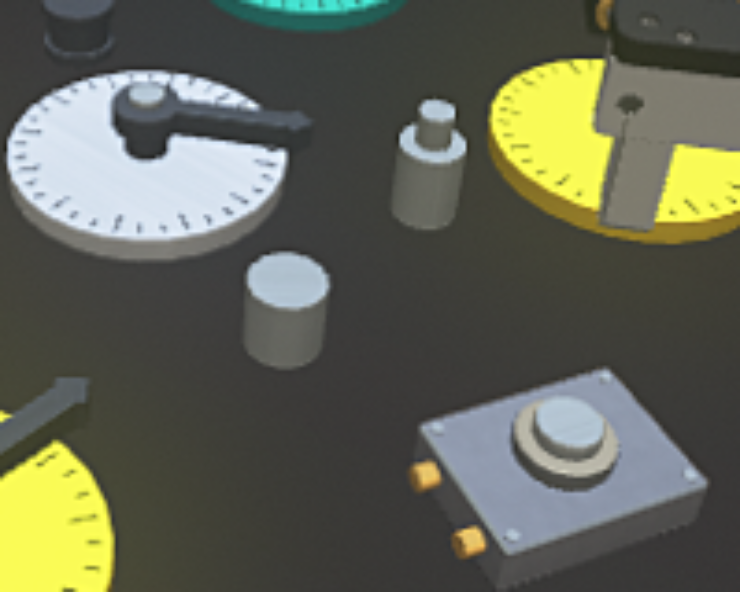

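The picture shows the button back up at (570,428) and the pointer and sensors unchanged. The press bottomed out: the fingertip stopped at 46 mm with 13 N on the tool.

```bash
python3 -c "
from rig import bot
print(bot.close_job())"
```

```text
the job is handed in; nothing more can be done
None
```

The job is handed in, with no verdict returned: the pointer rests within about 2–8 mm of the tall sensor's centre line (limit 14 mm), the button was pressed about 5.8 mm to its stop and sprang back up, and the sensors looked undisturbed; I didn't re-check the meter.

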